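# Lift a trap tablet off the balance with tongs and hold it over the trap pot

### The arm

A 7-joint arm with a two-finger parallel gripper is mounted at the origin on the work surface. World frame = base frame: x ahead of the robot, y to its left, z up, the work surface at z = 0. Lengths are in m, angles in rad, forces in N, time in s.
With the tool pointing down it reaches from about 0.4 to 0.875 m from the base axis. Payload 19.3 kg.
Tool frame: the origin (TCP) lies midway between the tips of the shut fingers; the grasp point (between the pads) lies 19 mm behind it (bot.pinch_z is the distance from the TCP to the grasp point, in m); z points along the fingers, y is the line along which they close (so a half turn about z gives the same grasp; the last joint's range is limited). The gripper opens to 85 mm and grips with 20 to 120 N. Pads are 22 mm wide; open, the fingers measure 114 mm over their backs; the gripper's body (76 mm by 85 mm) begins 54 mm behind the grasp point. The pads swing forward as they close: fully open they stand 13 mm farther back than shut.
Start: joints at [1.054, 0.521, -0.036, 1.599, 0.021, 1.021, -0.113], TCP at [0.27, -0.564, 0.195] pointing down, gripper open.
Joint ranges: [-2.91, 2.91], [-0.3, 2.13], [-1.5, 1.42], [0.17, 2.43], [-1.26, 4.41], [0.16, 1.93], [-2.52, 2.52]. Speed limits (rad/s): [1.89, 1.89, 2.39, 2.39, 3.01, 3.01, 3.01].

### API

Orientations are given as [roll, pitch, yaw] about the fixed x, y, z axes, in that order (R = Rz(yaw) Ry(pitch) Rx(roll)).
In Python, from workcell import observe, viewer, bot gives the robot as it stands. The module is installed in compiled form; this text tells all that it offers.
- The arm moves only by the tool play_rows, never from a script. Its argument "motion" is a list of rows, each a list of 7 numbers: the shift along the tool's x, y, z in cm, then the turn, a rotation vector about the tool's x, y, z in rad, then the opening, from -1 (shut) to 1 (fully open), so that 0 is half open. A call has exactly 5 rows; each row is the pose to reach, as a shift and turn from the pose commanded when the call began, along the tool's axes at that moment; what a row does not reach only later rows make up. A row lasts 1/10 s, in which the tool goes at most 50 mm and 8.59 degrees, less where a joint would pass 70% of its speed; a pose out of reach is approached as far as the arm can. A call with a gripper value outside its range is refused whole. The fingers move at their own pace and stop on an object; "squeeze" is the grip in N (left out, the last holds). Time passes only in rows, so rows that repeat a pose let the fingers close, or fill a call up. It gives the time, the measured TCP pose, the force, the opening and the grip force at its end, in the units of the state.
- observe(): the state, without advancing time (a new reading comes with each control period).
- viewer.grab_frame(name): name is "scene" or "top" or "wrist"; returns (picture, depth): 400x640x3 uint8, red, green, blue; 400x640 float32, m along the optical axis (not along the pixel's ray), 0 where there is no reading.
- viewer.camera_info(name): a dict with "fx", "fy", "cx", "cy" (pixels), "R" (3x3) and "t" (3): a world point X has camera coordinates R X + t. Camera axes: x right, y down, z forward; pixel columns grow to the right and rows downward; lengths in m; the calibration is good to about 2 mm. A picture is of the moment at which its call begins: read the wrist's pose just before it. camera_info takes no time and is no camera call; for the wrist camera it gives the pose at the moment of the call.
- bot.job_done(): hands the job in; it is judged then, once.
The state is a dict: "clock": time; "qpos": joint angles; "qd": joint speeds; "joint_efforts": joint torques, N m; "position": TCP position; "tool_rot": TCP orientation; "force": force on the tool from outside, world axes, zero at the start; "moment": the same for the moment, N m; "grip_width": finger opening in m; "finger_force": force on a finger pad.
Only numpy, scipy, OpenCV 4.12 (cv2) and the standard library are available. Lean on these libraries where they do the work, as an engineer would, in place of code of your own. Each camera call takes 0.05 s, during which the arm holds its last target. There are 200 camera calls.

### The job

Pick up the steel tongs and with them take the brown tablet off the balance pan; the gripper itself must never touch the tablet. Carry it to the single black pot with the wooden paddle and finish holding it there, still in the tongs, a few centimetres above the middle of the pot's mouth: do not drop it or put it down, the program ends while holding. Leave the pot, the jar, the vials, the spoon and the wash bottle where they stand.

Things in the scene. Friction and masses are not known exactly. Their poses are not given: they have to be found in the camera images.
- tongs: Plain steel spring tongs, 0.14 kg, lying on edge on the bench. Origin: underside, midway between the arms at the place to grip them (near the centre of mass); x forward to the jaws, y across, z up. The arms are upright 3 mm plates, 4 to 26 mm above the underside; at rest 54 mm wide over their outsides at the origin, 44 mm 60 mm behind it. They spread forward by 4.6 degrees a side.
- tongs_jaws (a point): Point midway between the open jaws, 105 mm ahead of the tongs' origin, 15 mm above the underside. Each jaw is a shallow cup 36 mm long (two plates at 15 degrees), hollow towards the other so a round item centres itself; 0 to 30 mm high over the underside. Open: 59 mm free between the lips, 78 mm outside. Fixed to one arm: true while open.
- tongs_hinge (a point): Hinge pin at the back, 110 mm behind the tongs' origin, 15 mm above the underside (pin 30 mm high; a hanging loop ends 26 mm behind it). A spring keeps the arms open: squeezed at the origin it resists with 3.5 N at first and 5.5 N at the tablet's width, so a squeeze of 3 to 5 mm in all is enough to carry the open tongs.
- tongs_arm (a joint): How far the tongs are squeezed, rad: 0 open (rest), about 0.16 closed on the tablet, 0.28 shut. Each mm less between the fingers at the origin brings the jaws 2 mm closer; on the tablet the arms are parallel and about 36 mm wide at the origin. Springs back to 0.
- balance: White portable balance that stays put; it may stand to the left or right of the tongs. Origin: on the bench under the centre of its round steel pan; x points from the display to the back, z up. The pan is 120 mm across, its top 52 mm above the bench. The case is 150 mm wide (y), from 130 mm in front of the origin (display and keys at -x) to 75 mm behind it, and 47 mm high at most, lower than the pan.
- tablet: Brown pressed larvicide tablet, a plain round disc 36 mm across and 22 mm high, 0.03 kg, lying flat on the balance pan, up to 28 mm off the pan's centre. Origin: centre of its underside; z up.
- pot: Single black plastic trap pot, open on top, loose (0.35 kg), on the other side from the balance: 120 mm high, 130 mm across the rim, 94 mm at the foot, wall 4 mm. Origin: centre of its underside; z up; +x points to a wooden paddle 25 mm wide clipped upright inside the rim, 54 mm from the centre, top 166 mm up; its clip reaches 72 mm out. Stacks of such pots stand elsewhere and are not meant.
- pot_mouth (a point): Centre of the pot's open mouth, at rim height (120 mm above the bench).
- jar: Closed jar with a yellow screw lid, 84 mm across, 105 mm high, beyond the task's things. Bystander. Origin: centre of its underside.
- vial_a: Small capped plastic vial standing on the bench, 33 mm across, 80 mm high. Bystander. Origin: centre of its underside.
- vial_b: A second vial like it. Bystander. Origin: centre of its underside.
- spoon: Steel spoon 150 mm long lying on the bench near the robot. Bystander. Origin: underside, near its middle.
- wash_bottle: White plastic bottle, 64 mm across, 160 mm high, beyond the tongs and the vials. Bystander. Origin: centre of its underside.
Mind the look-alikes: they are no part of the job. What is shaped like the pot but orange is not meant.

How it is judged:
On the way, in this order (a step that is already met when the one before it is completed fails the run):
1. the tongs are picked up by the gripper, while the tablet still lies on the pan (height (world z) of tongs above 0.03 m and contact force between the fingers and tongs above 1 N and z of tablet in the frame of balance below 0.06 m), for 0.2 s.
2. the tablet is lifted clear of the pan in the tongs (contact force between the fingers and tongs above 1 N and contact force between tongs and tablet above 0.5 N and contact force between the fingers and tablet below 0.1 N and height (world z) of tablet above 0.08 m and contact force between tablet and balance below 0.05 N), for 0.2 s.
At the end, for the whole second after the job is handed in: Tablet held still (under 30 mm/s) in the tongs, and the tongs in the fingers: underside 10 to 130 mm above the pot's rim, centre within 35 mm of the mouth's middle; tablet and tongs do not touch the pot, fingers do not touch the tablet, the pot is upright (0.1 rad) (contact force between the fingers and tongs above 1 N and contact force between tongs and tablet above 0.5 N and contact force between the fingers and tablet below 0.1 N and horizontal distance between tablet and pot_mouth below 0.035 m and z of tablet in the frame of pot_mouth between 0.01 and 0.13 m and contact force between each of tablet, tongs and pot below 0.05 N and linear speed of tablet below 0.03 m/s and angle between pot's own z axis and vertical below 0.1 rad); the arm keeps its last pose, push and grip.
It fails at once if the tablet is dropped: it falls below the balance pan (height (world z) of tablet below 0.045 m).
It fails at once if the gripper or arm touches the tablet (contact force between any of the fingers, the arm and tablet above 0.3 N).
It fails at once if the pot is knocked over or shifted by more than 25 mm (distance of pot from where it was at the start of the episode above 0.025 m or angle between pot's own z axis and vertical above 0.3 rad).
It fails at once if the jar, a vial, the spoon or the wash bottle is shifted by more than 25 mm (distance of any of jar, vial_a, vial_b, spoon, wash_bottle from where it was at the start of the episode above 0.025 m).
It also fails if it takes over 42 s, if anything falls off the work surface, if the arm or the gripper's body presses on something with over 40 N, if the wrist force passes 120 N, or if a joint passes its speed limit or range.

## Working session

There is one attempt and no reset: what is moved stays moved. The work goes in short steps, Python scripts to look and compute and a tool call to move; the robot and the scene stay as the last step left them, time stands still between calls to the robot, and variables do not carry over. Pictures are saved under pics/ and viewed, at most 12 in all, crops included, and the job is handed in when it is done.

Besides the shell and the picture viewer there is one more tool, called after "Call:" as a command line: name --pt "numbers of a row" for each row, then --argument value for the rest. play_rows: Moves the arm, as the interface text tells. Its arguments: {"type":"object","properties":{"motion":{"type":"array"},"squeeze":{"type":"number"}},"required":["motion"]}

```bash
mkdir -p pics; python3 - <<'E'
from workcell import observe, viewer, bot
import cv2,numpy as np
s=observe();print(s['clock'],s['position'],s['tool_rot'],s['grip_width'],bot.pinch_z)
for n in("scene","top"):
    p,d=viewer.grab_frame(n);cv2.imwrite(f"pics/{n}0.png",p[:,:,::-1]);np.savez(f"pics/{n}0.npz",p=p,d=d,**viewer.camera_info(n));c=viewer.camera_info(n);print(n,c)
E
```

```text
0.0 [ 0.26983039 -0.56334797  0.19493717] [-3.14048457e+00  9.96128991e-05  4.46714796e-01] 0.08507302899577086 0.0187
scene {'fx': 468.8440195865985, 'fy': 468.8440195865985, 'cx': 321.5956961722352, 'cy': 197.59074644863108, 'R': array([[-0.81067733,  0.58502225,  0.02347812],
       [ 0.2955995 ,  0.44357347, -0.84608718],
       [-0.5053941 , -0.67896358, -0.53252724]]), 't': array([ 0.49843242, -0.00346735,  1.69667598])}
top {'fx': 466.3420269907008, 'fy': 466.3420269907008, 'cx': 331.0601622271304, 'cy': 197.0336433943806, 'R': array([[ 0.00959642, -0.99991045, -0.00932721],
       [-0.99828286, -0.00904093, -0.05787571],
       [ 0.0577862 ,  0.00986659, -0.99828022]]), 't': array([-0.14781716,  0.51839498,  1.31587269])}
```

View pics/top0.png

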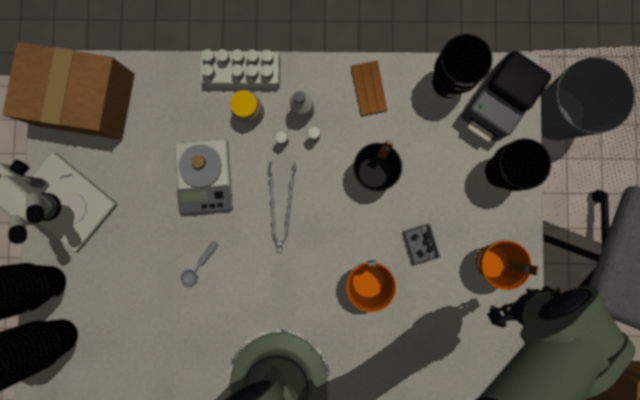

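View pics/scene0.png

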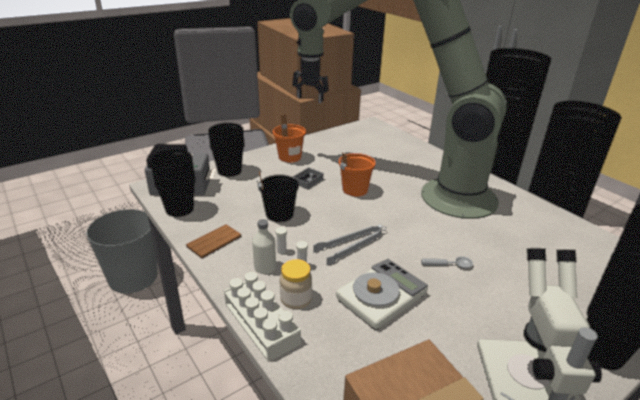

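The top view shows the tongs (hinge ~(280,248), jaws ~(270,165)/(293,167)), the balance with the tablet at ~(198,162) and the jar at (245,104). The vials are at (281,138)/(314,134), and the wash bottle is at (301,102).

Pot candidates are the single black one at (378,167) with a paddle at (385,150), black stacks at (463,62) and (520,165), and orange ones at (371,287) and (504,265). Only (378,167) is black, single and has the wooden paddle. I'll confirm it in a crop.

```bash
cat > h.py <<'E'
import numpy as np,cv2
def ray(c,u,v,z):
    R=c['R'];o=-R.T@c['t'];d=R.T@np.array([(u-c['cx'])/c['fx'],(v-c['cy'])/c['fy'],1.])
    return o+d*(z-o[2])/d[2]
def cent(m,x0,y0,x1,y1):
    k=np.zeros(m.shape,bool);k[y0:y1,x0:x1]=1;v,u=np.nonzero(m&k);return u.mean(),v.mean(),len(u),(u.min(),u.max(),v.min(),v.max())
E
python3 - <<'E'
from h import *
c=np.load('pics/top0.npz');p=c['p'];
hsv=cv2.cvtColor(p,cv2.COLOR_RGB2HSV)
cv2.imwrite('pics/crop.png',cv2.resize(p[90:270,160:420,::-1],None,fx=3,fy=3,interpolation=cv2.INTER_CUBIC))
brown=(hsv[...,1]>90)&(hsv[...,0]<25)
a=cent(brown,180,145,218,180);print('tablet',a,ray(c,a[0],a[1],.074))
for n,u,v,z in[('hinge',280,245,.03),('jawL',270,170,.03),('jawR',293,170,.03),('pan',200,165,.052),('jar',245,104,.105),('va',281,138,.08),('vb',314,134,.08),('wb',301,98,.16)]:print(n,ray(c,u,v,z).round(3))
dark=(p.max(2)<60)
m=dark.astype(np.uint8);k=np.zeros_like(m);k[135:210,345:410]=1
cs,_=cv2.findContours(m*k,0,2);q=max(cs,key=cv2.contourArea);(u,v),r=cv2.minEnclosingCircle(q);print('pot',u,v,r,ray(c,u,v,.12).round(3))
b=cent(brown,370,135,400,170);print('paddle',b,ray(c,b[0],b[1],.15).round(3))
print('depth',c['d'][165,200],c['d'][200:204,290])
E
```

```text
tablet (np.float64(197.84615384615384), np.float64(161.5076923076923), 130, (np.int64(192), np.int64(204), np.int64(156), np.int64(167))) [0.61061692 0.22286631 0.074     ]
hinge [ 0.383 -0.001  0.03 ]
jawL [0.594 0.031 0.03 ]
jawR [ 0.595 -0.035  0.03 ]
pan [0.604 0.223 0.052]
jar [0.763 0.09  0.105]
va [ 0.676 -0.005  0.08 ]
vb [ 0.688 -0.095  0.08 ]
wb [ 0.766 -0.065  0.16 ]
pot 377.362060546875 167.4540252685547 25.76637077331543 [ 0.593 -0.265  0.12 ]
paddle (np.float64(383.7185929648241), np.float64(151.85929648241205), 199, (np.int64(371), np.int64(399), np.int64(142), np.int64(169))) [ 0.63  -0.279  0.15 ]
depth 1.2821822 [1.316942  1.3188274 1.3187393 1.3203912]
```

View pics/crop.png

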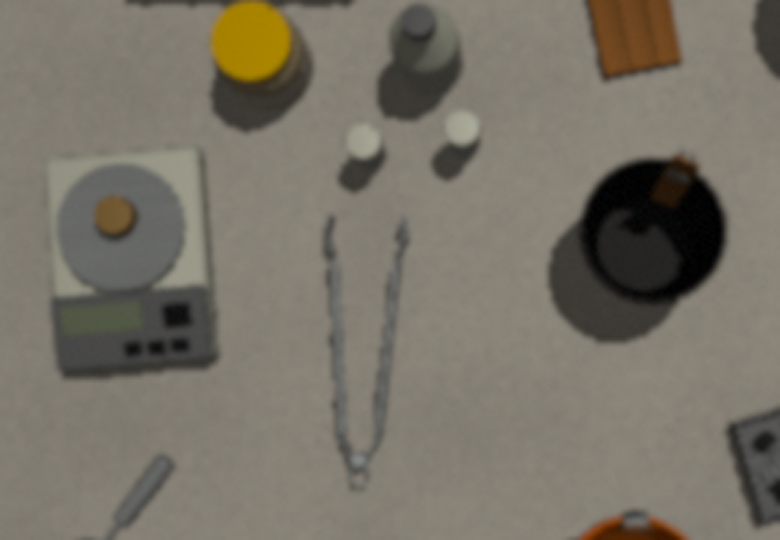

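The crop confirms the pot: at crop (652,230) there is a single black pot with a wooden paddle clipped at the rim at (680,175). The tablet is at (115,215). The tongs lie nearly along +x, with origin ≈(0.497,-0.001) and yaw ≈-0.02. I'll move over them now.

Call:
play_rows --pt "3 -2.7 -0.5 0 0 0.09 1" --pt "6 -5.4 -1 0 0 0.18 1" --pt "9 -8.1 -1.5 0 0 0.28 1" --pt "12 -10.8 -1.5 0 0 0.37 1" --pt "15 -13.6 -1.5 0 0 0.467 1"

```text
clock: 0.6
position: [0.3469, -0.3746, 0.2105]
tool_rot: [-3.142, -0.0, -0.024]
force: [1.7, -0.7, 0.5]
grip_width: 0.0858
finger_force: 0.0
```

```bash
cat >> h.py <<'E'
from scipy.spatial.transform import Rotation as Ro
def to(s,p,yaw):
    "shift (cm) and turn from state to a downward pose p,yaw"
    R=Ro.from_euler('xyz',s['tool_rot']);T=Ro.from_euler('xyz',[np.pi,0,yaw])
    print('t',round(s['clock'],2),'pos',s['position'].round(4),'rot',s['tool_rot'].round(3),'w',round(s['grip_width'],4),'ff',s['finger_force'],'F',s['force'].round(1))
    print('go cm',(R.inv().apply(np.array(p)-s['position'])*100).round(2),'turn',(R.inv()*T).as_rotvec().round(3))
E
python3 -c "
from h import *;from workcell import observe
to(observe(),[.497,-.001,.2],-.02)"
```

```text
t 0.6 pos [ 0.3469 -0.3746  0.2105] rot [-3.142 -0.    -0.024] w 0.0858 ff 0.0 F [ 1.7 -0.7  0.5]
go cm [ 14.11 -37.72   1.05] turn [-0.    -0.    -0.004]
```

Call:
play_rows --pt "1 -4.2 0 0 0 0 1" --pt "2 -8.4 0 0 0 0 1" --pt "4 -12.6 0 0 0 0 1" --pt "6 -16.8 0 0 0 0 1" --pt "8 -21 0 0 0 0 1"

```text
clock: 1.1
position: [0.4312, -0.1661, 0.2106]
tool_rot: [3.141, -0.0, -0.02]
force: [0.6, -0.5, 0.1]
grip_width: 0.0852
finger_force: 0.0
```

Call:
play_rows --pt "1.5 -4 0 0 0 0 1" --pt "3 -8 0 0 0 0 1" --pt "4.5 -12 0 0 0 0 1" --pt "5.5 -15 0 0 0 0 1" --pt "6 -16.7 0 0 0 0 1"

```text
clock: 1.6
position: [0.4946, 0.0008, 0.2103]
tool_rot: [-3.141, 0.0, -0.017]
force: [-0.1, -0.5, 0.1]
grip_width: 0.0856
finger_force: 0.0
```

```bash
cat > w.py <<'E'
from h import *;from workcell import observe,viewer
import sys
n=sys.argv[1];c=viewer.camera_info('wrist');p,d=viewer.grab_frame('wrist')
cv2.imwrite(f'pics/{n}.png',p[:,:,::-1]);np.savez(f'pics/{n}.npz',p=p,d=d,**c)
E
python3 w.py w1; python3 -c "
from h import *;from workcell import observe
to(observe(),[.497,-.001,.2],-.02)"
```

```text
t 1.65 pos [0.495  0.0025 0.2103] rot [-3.14   0.    -0.016] w 0.0853 ff 0.0 F [-0.2  4.8 -0.6]
go cm [0.2  0.35 1.03] turn [-0.001  0.     0.004]
```

View pics/w1.png

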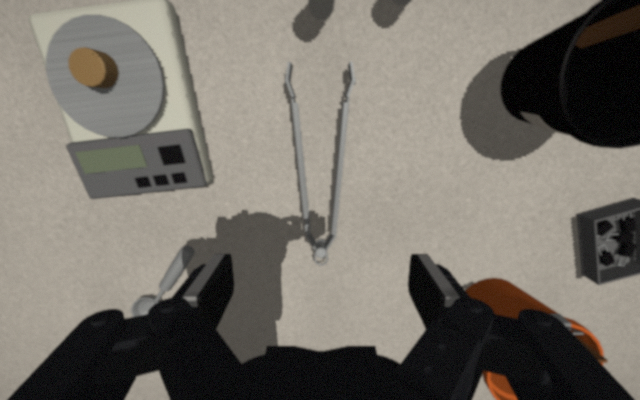

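The wrist view shows the tongs with hinge pin ~(320,246), jaw tips (290,66)/(349,66) and jaw bends (292,97)/(346,97). The tablet top is at ~(87,66), the pan is on the left, and the pot is at right.

```bash
python3 - <<'E'
from h import *
c=np.load('pics/w1.npz');p=c['p'];d=c['d']
for n,u,v,z in[('hinge',320,254,.03),('tipL',290,66,.03),('tipR',349,66,.03),('bendL',292,97,.03),('bendR',346,97,.03),('armL',298,150,.026),('armR',340,150,.026),('aL2',304,205,.026),('aR2',335,205,.026)]:print(n,ray(c,u,v,z).round(4))
hsv=cv2.cvtColor(p,cv2.COLOR_RGB2HSV);br=(hsv[...,1]>110)&(hsv[...,0]<25)
a=cent(br,55,35,130,110);print(a,ray(c,a[0],a[1],.066))
print('tablet depth',d[60:70:3,80:92:3])
# depth-based points: things 15-40mm above the bench near the tongs
R=c['R'];t=c['t'];v,u=np.mgrid[0:400,0:640]
X=np.stack([(u-c['cx'])/c['fx']*d,(v-c['cy'])/c['fy']*d,d],-1);W=(X-t)@R
m=(W[...,2]>.015)&(W[...,2]<.045)&(d>0)&(v<262)&(u>260)&(u<380)
P=W[m]
for x0 in np.arange(.36,.64,.02):
    q=P[(abs(P[:,0]-x0)<.01)]
    if len(q)>3:
        L=q[q[:,1]>-.001];r=q[q[:,1]<=-.001];print(x0.round(2),len(q),np.median(L[:,1]).round(4) if len(L) else'',np.median(r[:,1]).round(4) if len(r) else '',np.median(q[:,2]).round(3))
print(P[:,0].min(),P[:,0].max())
E
```

```text
hinge [0.3867 0.0029 0.03  ]
tipL [0.6155 0.0317 0.03  ]
tipR [ 0.6143 -0.0332  0.03  ]
bendL [0.5833 0.0309 0.03  ]
bendR [ 0.5822 -0.0301  0.03  ]
armL [0.5232 0.0268 0.026 ]
armR [ 0.5223 -0.0236  0.026 ]
aL2 [0.4537 0.022  0.026 ]
aR2 [ 0.453  -0.0173  0.026 ]
(np.float64(92.5310650887574), np.float64(67.74630177514793), 1352, (np.int64(70), np.int64(116), np.int64(49), np.int64(86))) [0.61279192 0.22406297 0.066     ]
tablet depth [[0.28726283 0.28822967 0.28805533 0.2877343 ]
 [0.2898479  0.28888044 0.28902885 0.28700793]
 [0.28955615 0.28970474 0.2895509  0.28885266]
 [0.2896611  0.28898266 0.28947315 0.29033622]]
0.36 4 0.0095 -0.0057 0.016
0.38 86 0.0043 -0.005 0.029
0.4 192 0.0095 -0.0092 0.025
0.42 125 0.0182 -0.0172 0.026
0.44 138 0.0197 -0.0186 0.026
0.46 146 0.0208 -0.0211 0.026
0.48 147 0.0224 -0.0224 0.026
0.5 161 0.0237 -0.0248 0.026
0.52 165 0.0249 -0.0261 0.026
0.54 175 0.0262 -0.0283 0.026
0.56 183 0.0276 -0.0296 0.026
0.58 154 0.0296 -0.0327 0.026
0.6 162 0.034 -0.0376 0.029
0.62 80 0.0325 -0.0364 0.03
0.3686274787084691 0.676510538689998
```

Call:
play_rows --pt "0.2 0.2 4 0 0 0 1" --pt "0.2 0.2 8 0 0 0 1" --pt "0.2 0.2 12 0 0 0 1" --pt "0.2 0.2 14.5 0 0 0 1" --pt "0.2 0.2 15 0 0 0 1"

```text
clock: 2.15
position: [0.4943, -0.0044, 0.058]
tool_rot: [3.141, 0.004, -0.02]
force: [-0.2, 0.6, 0.5]
grip_width: 0.0852
finger_force: 0.0
```

```bash
python3 -c "
from h import *;from workcell import observe
for i in range(2): to(observe(),[.497,-.0003,.006],-.014)"
```

```text
t 2.15 pos [ 0.4943 -0.0044  0.058 ] rot [ 3.141  0.004 -0.02 ] w 0.0852 ff 0.0 F [-0.2  0.6  0.5]
go cm [ 0.29 -0.41  5.2 ] turn [ 0.     0.004 -0.006]
t 2.15 pos [ 0.4943 -0.0044  0.058 ] rot [ 3.141  0.004 -0.02 ] w 0.0852 ff 0.0 F [-0.2  0.6  0.5]
go cm [ 0.29 -0.41  5.2 ] turn [ 0.     0.004 -0.006]
```

Call:
play_rows --pt "0.2 -0.3 1.5 0 0 0 1" --pt "0.2 -0.3 3 0 0 0 1" --pt "0.2 -0.3 4.5 0 0 0 1" --pt "0.2 -0.3 5.2 0 0 0 1" --pt "0.2 -0.3 5.2 0 0 0 1"

```text
clock: 2.65
position: [0.4982, -0.0012, 0.0086]
tool_rot: [3.142, 0.0, -0.02]
force: [-1.1, -0.4, 0.9]
grip_width: 0.0857
finger_force: 0.0
```

```bash
python3 w.py w2; python3 - <<'E'
from h import *;from workcell import observe
to(observe(),[.497,-.0003,.004],-.014)
c=np.load('pics/w2.npz');d=c['d'];R=c['R'];t=c['t'];v,u=np.mgrid[0:400,0:640]
W=(np.stack([(u-c['cx'])/c['fx']*d,(v-c['cy'])/c['fy']*d,d],-1)-t)@R
m=(W[...,2]>.015)&(W[...,2]<.045)&(d>0)&(abs(W[...,1])<.05)
P=W[m];print(len(P))
for x0 in np.arange(.5,.64,.01):
    q=P[(abs(P[:,0]-x0)<.005)]
    L=q[q[:,1]>0];r=q[q[:,1]<=0]
    if len(L)>3 and len(r)>3:print(x0.round(2),len(q),np.median(L[:,1]).round(4),np.median(r[:,1]).round(4))
E
```

```text
t 2.7 pos [ 0.4984 -0.0013  0.0091] rot [ 3.142 -0.    -0.02 ] w 0.0855 ff 0.0 F [ 0.6 -0.   0. ]
go cm [-0.14 -0.09  0.51] turn [ 0.    -0.    -0.006]
7516
0.5 331 0.0233 -0.0245
0.51 336 0.0239 -0.0254
0.52 368 0.0247 -0.0263
0.53 374 0.0252 -0.0273
0.54 398 0.026 -0.0282
0.55 422 0.0266 -0.0291
0.56 449 0.0273 -0.03
0.57 469 0.028 -0.031
0.58 433 0.0292 -0.0325
0.59 489 0.031 -0.0349
0.6 574 0.0338 -0.0377
0.61 664 0.0328 -0.0366
0.62 307 0.0312 -0.0353
```

View pics/w2.png

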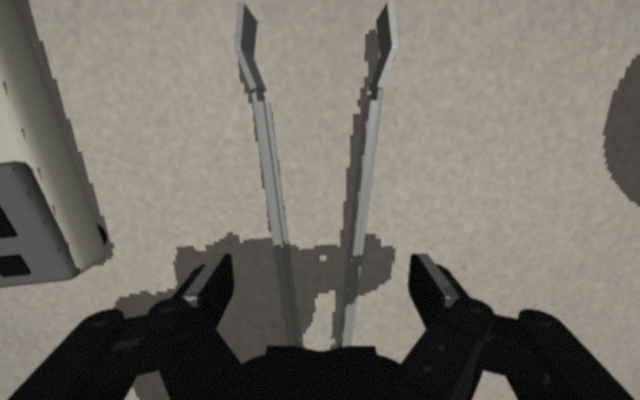

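The wrist view shows the tongs centred between the open fingers (arms at ~(275,240) and (360,240)), with the cup apexes at (240,40)/(393,45). I'll go down 5 mm more and squeeze lightly.

Call:
play_rows --pt "-0.1 0 0.3 0 0 0 1" --pt "-0.1 0 0.5 0 0 0 0.6" --pt "-0.1 0 0.5 0 0 0 0.3" --pt "-0.1 0 0.5 0 0 0 0.2" --pt "-0.1 0 0.5 0 0 0 0.16" --squeeze 25

```text
clock: 3.2
position: [0.4973, -0.0012, 0.0036]
tool_rot: [-3.142, -0.0, -0.02]
force: [-0.2, 0.4, 1.6]
grip_width: 0.0494
finger_force: 0.0
```

Call:
play_rows --pt "0 0 0 0 0 0 0.16" --pt "0 0 0 0 0 0 0.16" --pt "0 0 0 0 0 0 0.16" --pt "0 0 0 0 0 0 0.16" --pt "0 0 0 0 0 0 0.16"

```text
clock: 3.7
position: [0.4972, -0.0012, 0.0035]
tool_rot: [-3.142, 0.0, -0.02]
force: [-0.1, 0.5, -0.8]
grip_width: 0.0493
finger_force: 0.0
```

Call:
play_rows --pt "0 0 0 0 0 0 0.12" --pt "0 0 0 0 0 0 0.1" --pt "0 0 0 0 0 0 0.1" --pt "0 0 0 0 0 0 0.1" --pt "0 0 0 0 0 0 0.1"

```text
clock: 4.2
position: [0.4972, -0.0011, 0.0035]
tool_rot: [-3.142, -0.0, -0.02]
force: [-0.0, -0.3, 0.1]
grip_width: 0.047
finger_force: 0.0
```

```bash
python3 w.py w3; python3 - <<'E'
from h import *;from workcell import observe
to(observe(),[.497,-.0003,.004],-.014)
c=np.load('pics/w3.npz');d=c['d'];R=c['R'];t=c['t'];v,u=np.mgrid[0:400,0:640]
W=(np.stack([(u-c['cx'])/c['fx']*d,(v-c['cy'])/c['fy']*d,d],-1)-t)@R
m=(W[...,2]>.015)&(W[...,2]<.045)&(d>0)&(abs(W[...,1])<.05)
P=W[m];print(len(P))
for x0 in np.arange(.5,.64,.02):
    q=P[(abs(P[:,0]-x0)<.005)]
    L=q[q[:,1]>0];r=q[q[:,1]<=0]
    if len(L)>3 and len(r)>3:print(x0.round(2),len(q),np.median(L[:,1]).round(4),np.median(r[:,1]).round(4),np.median(q[:,2]).round(4))
E
```

```text
t 4.25 pos [ 0.4971 -0.0012  0.0035] rot [-3.142  0.    -0.02 ] w 0.0471 ff 0.0 F [ 0.2 -0.5  0.5]
go cm [-0.02 -0.09 -0.05] turn [-0.     0.    -0.006]
7912
0.5 365 0.0226 -0.0248 0.026
0.52 383 0.0246 -0.0263 0.0258
0.54 428 0.0259 -0.0282 0.0259
0.56 483 0.0272 -0.0302 0.0258
0.58 459 0.0291 -0.0324 0.0257
0.6 627 0.0338 -0.0376 0.0291
0.62 260 0.0311 -0.0352 0.0269
```

View pics/w3.png

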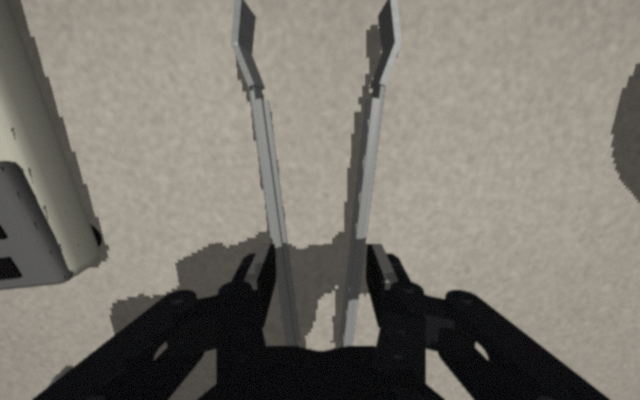

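The wrist view shows the finger pads at (265,280)/(378,280), with the arms at (285,280)/(350,280) still unsqueezed. I'll check the finger height in the depth picture.

```bash
python3 - <<'E'
from h import *
c=np.load('pics/w3.npz');d=c['d'];R=c['R'];t=c['t']
def pr(X):
    q=R@np.array(X)+t;return (c['fx']*q[0]/q[2]+c['cx'],c['fy']*q[1]/q[2]+c['cy'],q[2])
for X in([.497,-.001,.0035],[.497,.0235,.0035],[.497,.0235,.022],[.497,.0235,.035],[.497,.0275,.026],[.497,-.0275,.026]):print(X,np.round(pr(X),3))
v,u=np.mgrid[0:400,0:640]
W=(np.stack([(u-c['cx'])/c['fx']*d,(v-c['cy'])/c['fy']*d,d],-1)-t)@R
for r in(248,260,275,290,310,340):
    print(r,[(k,*W[r,k].round(3)) for k in(255,264,272,280,290,345,352,370,378,388)])
print('cam',-R.T@t)
E
```

```text
[0.497, -0.001, 0.0035] [3.19107e+02 2.31293e+02 1.92000e-01]
[0.497, 0.0235, 0.0035] [2.80914e+02 2.32019e+02 1.92000e-01]
[0.497, 0.0235, 0.022] [2.76871e+02 2.44408e+02 1.75000e-01]
[0.497, 0.0235, 0.035] [2.73502e+02 2.54732e+02 1.62000e-01]
[0.497, 0.0275, 0.026] [2.68873e+02 2.47556e+02 1.71000e-01]
[0.497, -0.0275, 0.026] [3.65505e+02 2.45751e+02 1.70000e-01]
248 [(255, np.float64(0.484), np.float64(0.042), np.float64(-0.0)), (264, np.float64(0.508), np.float64(0.025), np.float64(0.049)), (272, np.float64(0.508), np.float64(0.021), np.float64(0.05)), (280, np.float64(0.497), np.float64(0.021), np.float64(0.026)), (290, np.float64(0.484), np.float64(0.019), np.float64(0.0)), (345, np.float64(0.483), np.float64(-0.018), np.float64(0.0)), (352, np.float64(0.486), np.float64(-0.022), np.float64(0.005)), (370, np.float64(0.507), np.float64(-0.026), np.float64(0.049)), (378, np.float64(0.507), np.float64(-0.03), np.float64(0.051)), (388, np.float64(0.483), np.float64(-0.046), np.float64(-0.0))]
260 [(255, np.float64(0.509), np.float64(0.027), np.float64(0.063)), (264, np.float64(0.5
[... 2485 characters left out ...]
4(0.104))]
340 [(255, np.float64(0.515), np.float64(0.015), np.float64(0.118)), (264, np.float64(0.514), np.float64(0.012), np.float64(0.117)), (272, np.float64(0.409), np.float64(0.036), np.float64(-0.001)), (280, np.float64(0.409), np.float64(0.03), np.float64(-0.001)), (290, np.float64(0.433), np.float64(0.019), np.float64(0.026)), (345, np.float64(0.432), np.float64(-0.016), np.float64(0.026)), (352, np.float64(0.432), np.float64(-0.02), np.float64(0.026)), (370, np.float64(0.408), np.float64(-0.037), np.float64(-0.0)), (378, np.float64(0.514), np.float64(-0.017), np.float64(0.117)), (388, np.float64(0.513), np.float64(-0.02), np.float64(0.116))]
cam [ 0.57141299 -0.00360956  0.18160547]
```

```bash
python3 - <<'E'
from h import *
for n,z in(('w1',.2103),('w2',.0091),('w3',.0035)):
    c=np.load(f'pics/{n}.npz');d=c['d'];R=c['R'];t=c['t'];v,u=np.mgrid[0:400,0:640]
    W=(np.stack([(u-c['cx'])/c['fx']*d,(v-c['cy'])/c['fy']*d,d],-1)-t)@R
    m=(d>0)&(d<.155)&(c['p'].max(2)<110)&(v>235)
    m=(d>0)&(v>235)&(W[...,2]-z>-.02)&(d<.2)&(W[...,2]-z>.025)
    for s in(u<320,u>320):
        q=W[m&s];q=q[(q[:,0]<.53)];k=q[:,2].argsort();e=q[k[:max(20,len(k)//200)]]
        print(n,len(q),'tip z-TCP',(np.percentile(q[:,2],[.2,1,5])-z).round(4),'near',np.median(e,0).round(3),'d',d[m&s].min())
E
```

```text
w1 21843 tip z-TCP [0.0509 0.0553 0.069 ] near [0.496 0.043 0.261] d 0.058314774
w1 21898 tip z-TCP [0.0508 0.0553 0.0691] near [ 0.494 -0.043  0.262] d 0.058297053
w2 25224 tip z-TCP [0.0257 0.0275 0.0298] near [0.496 0.14  0.035] d 0.05796104
w2 21901 tip z-TCP [0.0502 0.0548 0.0685] near [ 0.498 -0.045  0.06 ] d 0.05803958
w3 24656 tip z-TCP [0.0255 0.0276 0.0344] near [0.495 0.139 0.029] d 0.05784922
w3 21051 tip z-TCP [0.0418 0.0475 0.0661] near [ 0.501 -0.026  0.046] d 0.05843836
```

The depth picture puts the real fingertips about 42–50 mm above the reported TCP, so the pads closed above the arms. I'll open, go lower in steps and watch the force.

Call:
play_rows --pt "0 0 0 0 0 0 0.6" --pt "0 0 0 0 0 0 1" --pt "0 0 0 0 0 0 1" --pt "0 0 0.7 0 0 0 1" --pt "0 0 1.3 0 0 0 1"

```text
clock: 4.75
position: [0.4972, -0.0012, -0.01]
tool_rot: [-3.142, -0.0, -0.02]
force: [-0.2, 0.1, 0.8]
grip_width: 0.0858
finger_force: 0.0
```

Call:
play_rows --pt "0 0 0.4 0 0 0 1" --pt "0 0 0.8 0 0 0 1" --pt "0 0 1.2 0 0 0 1" --pt "0 0 1.6 0 0 0 1" --pt "0 0 1.6 0 0 0 1"

```text
clock: 5.25
position: [0.4969, -0.0011, -0.026]
tool_rot: [3.142, 0.001, -0.02]
force: [-0.6, -0.6, -0.6]
grip_width: 0.0854
finger_force: 0.0
```

```bash
python3 w.py w4; python3 - <<'E'
from h import *;from workcell import observe
s=observe();to(s,[.497,-.001,-.032],-.014)
c=np.load('pics/w4.npz');d=c['d'];R=c['R'];t=c['t'];v,u=np.mgrid[0:400,0:640]
W=(np.stack([(u-c['cx'])/c['fx']*d,(v-c['cy'])/c['fy']*d,d],-1)-t)@R
q=W[(d>0)&(v>235)&(u>380)&(abs(W[...,0]-.5)<.02)&(W[...,2]>.01)];print('tip z',np.percentile(q[:,2],[.5,2]))
print('cam z',(-R.T@t)[2],'bench z',np.median(W[100:150,300:330,2]))
cv2.imwrite('pics/w4.png',c['p'][:,:,::-1])
E
```

```text
t 5.3 pos [ 0.497  -0.0012 -0.0257] rot [ 3.142  0.    -0.02 ] w 0.0855 ff 0.0 F [ 0.5 -0.8  0.5]
go cm [-0.   -0.02  0.63] turn [ 0.     0.    -0.006]
tip z [0.02643281 0.03229532]
cam z 0.15204614610310271 bench z -0.0002253111324027317
```

TCP reads -26 mm with no contact, so the offset is real. I'll go down another 9 mm, then squeeze.

Call:
play_rows --pt "0 0 0.4 0 0 0 1" --pt "0 0 0.8 0 0 0 1" --pt "0 0 0.9 0 0 0 0.6" --pt "0 0 0.9 0 0 0 0.3" --pt "0 0 0.9 0 0 0 0.16"

```text
clock: 5.8
position: [0.4976, -0.0007, -0.0342]
tool_rot: [-3.141, -0.001, -0.02]
force: [-1.7, 2.3, 10.1]
grip_width: 0.0498
finger_force: 7.9
```

Call:
play_rows --pt "0 0 0 0 0 0 0.16" --pt "0 0 0 0 0 0 0.16" --pt "0 0 0 0 0 0 0.16" --pt "0 0 0 0 0 0 0.15" --pt "0 0 0 0 0 0 0.15"

```text
clock: 6.3
position: [0.4976, -0.0008, -0.0341]
tool_rot: [-3.141, -0.001, -0.02]
force: [-0.1, 1.9, 6.9]
grip_width: 0.0491
finger_force: 7.2
```

Gripped with 7 N. I'll lift slowly.

Call:
play_rows --pt "0 0 -0.3 0 0 0 0.15" --pt "0 0 -0.8 0 0 0 0.15" --pt "0 0 -1.4 0 0 0 0.15" --pt "0 0 -2 0 0 0 0.15" --pt "0 0 -2.5 0 0 0 0.15"

```text
clock: 6.8
position: [0.4973, -0.0012, -0.0088]
tool_rot: [-3.142, -0.0, -0.02]
force: [-0.9, 0.8, -2.1]
grip_width: 0.0491
finger_force: 3.7
```

Call:
play_rows --pt "0 0 -1.5 0 0 0 0.15" --pt "0 0 -3 0 0 0 0.15" --pt "0 0 -5 0 0 0 0.15" --pt "0 0 -7 0 0 0 0.15" --pt "0 0 -8.5 0 0 0 0.15"

```text
clock: 7.3
position: [0.4974, -0.0012, 0.077]
tool_rot: [-3.142, -0.001, -0.02]
force: [-0.5, -0.5, -1.7]
grip_width: 0.0489
finger_force: 3.7
```

```bash
cat > tg.py <<'E'
from h import *;from workcell import observe
import sys
n=sys.argv[1]
s=observe();to(s,s['position'],-.014)
c=np.load(f'pics/{n}.npz');d=c['d'];R=c['R'];t=c['t'];v,u=np.mgrid[0:400,0:640]
W=(np.stack([(u-c['cx'])/c['fx']*d,(v-c['cy'])/c['fy']*d,d],-1)-t)@R
Q=W-s['position']
m=(d>0)&(Q[...,2]>.03)&(Q[...,2]<.09)&(abs(Q[...,1])<.05)&(Q[...,0]>.01)&(Q[...,0]<.15)
P=Q[m];print('relative to TCP: x, yL, yR, zL, zR',P[:,0].max().round(4))
for x0 in np.arange(.02,.14,.01):
    q=P[(abs(P[:,0]-x0)<.004)];mid=0
    L=q[q[:,1]>mid];r=q[q[:,1]<=mid]
    if len(L)>3 and len(r)>3:print(x0.round(2),len(q),np.median(L[:,1]).round(4),np.median(r[:,1]).round(4),np.percentile(L[:,2],80).round(4),np.percentile(r[:,2],80).round(4))
E
python3 w.py w5;python3 tg.py w5
```

```text
t 7.35 pos [ 0.4983 -0.0012  0.0787] rot [-3.141e+00 -3.000e-03 -2.100e-02] w 0.049 ff 3.7431211536750197 F [ 2.6 -0.5  3. ]
go cm [0. 0. 0.] turn [-0.    -0.003 -0.007]
relative to TCP: x, yL, yR, zL, zR 0.1174
0.02 708 0.0206 -0.0227 0.0585 0.0586
0.03 766 0.0211 -0.0233 0.0585 0.0588
0.04 817 0.0216 -0.0238 0.0588 0.0588
0.05 878 0.0221 -0.0244 0.0588 0.0589
0.06 949 0.0227 -0.025 0.0589 0.0591
0.07 1021 0.0233 -0.0256 0.0591 0.0592
0.08 898 0.0245 -0.0271 0.0591 0.0591
0.09 1038 0.0256 -0.0283 0.0629 0.0631
0.1 1167 0.0289 -0.0316 0.063 0.063
0.11 918 0.0282 -0.0309 0.0608 0.0574
```

View pics/w5.png

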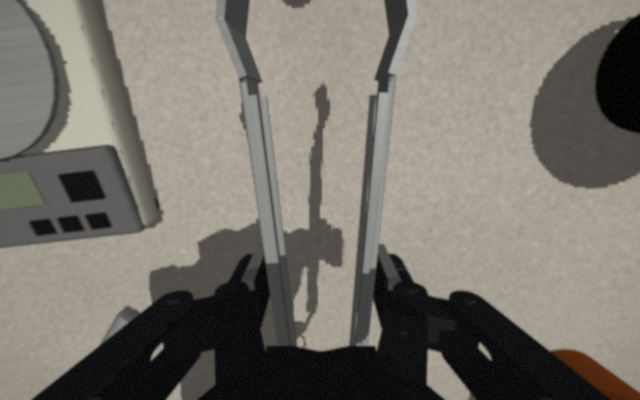

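The wrist view shows the tongs level in the fingers, with jaw cups at (220,20)/(410,20), the shadow below and the balance to the left. Next I'll carry them over the tablet.

Call:
play_rows --pt "0 -1 -0.5 0 0 0 0.15" --pt "0 -3 -1 0 0 0 0.15" --pt "0.2 -6 -1 0 0 0 0.15" --pt "0.3 -9 -1 0 0 0 0.15" --pt "0.3 -12 -1 0 0 0 0.15"

```text
clock: 7.85
position: [0.5021, 0.1206, 0.085]
tool_rot: [3.142, 0.001, -0.02]
force: [0.2, -0.5, -1.4]
grip_width: 0.0492
finger_force: 3.7
```

Call:
play_rows --pt "0 -3 0 0 0 0 0.15" --pt "0.1 -6 0 0 0 0 0.15" --pt "0.2 -8.5 0 0 0 0 0.15" --pt "0.3 -10 0 0 0 0 0.15" --pt "0.3 -10.6 0 0 0 0 0.15"

```text
clock: 8.35
position: [0.5072, 0.2263, 0.085]
tool_rot: [-3.141, 0.001, -0.018]
force: [-0.6, -0.5, -2.0]
grip_width: 0.0492
finger_force: 3.7
```

```bash
python3 w.py w6;python3 tg.py w6; python3 - <<'E'
from h import *;from workcell import observe
s=observe()['position'];c=np.load('pics/w6.npz');p=c['p']
hsv=cv2.cvtColor(p,cv2.COLOR_RGB2HSV);br=(hsv[...,1]>110)&(hsv[...,0]<25)
a=cent(br,220,0,420,240);print(a)
for z in(.063,.074):print(ray(c,a[0],a[1],z)-s)
d=c['d'];R=c['R'];t=c['t'];v,u=np.mgrid[0:400,0:640]
W=(np.stack([(u-c['cx'])/c['fx']*d,(v-c['cy'])/c['fy']*d,d],-1)-t)@R
q=W[br&(v<240)&(abs(W[...,2]-.074)<.006)]-s;print('top',len(q),q.min(0),q.max(0),np.median(q,0)+s)
E
```

```text
t 8.4 pos [0.5073 0.2261 0.0851] rot [-3.141e+00  1.000e-03 -1.900e-02] w 0.0492 ff 3.747534934664145 F [ 0.   1.5 -2.2]
go cm [0. 0. 0.] turn [-0.     0.001 -0.005]
relative to TCP: x, yL, yR, zL, zR 0.1183
0.02 719 0.0207 -0.0225 0.0601 0.0602
0.03 763 0.0213 -0.0229 0.06 0.0603
0.04 818 0.0218 -0.0236 0.0603 0.0604
0.05 871 0.0224 -0.0241 0.0604 0.0605
0.06 943 0.023 -0.0246 0.0605 0.0606
0.07 1011 0.0235 -0.0252 0.0606 0.0608
0.08 929 0.0248 -0.0266 0.0606 0.0606
0.09 1077 0.0256 -0.0276 0.0645 0.0645
0.1 1108 0.0289 -0.0309 0.0645 0.0647
0.11 1062 0.0288 -0.0307 0.0634 0.062
0.12 25 0.0271 -0.029 0.0391 0.0365
(np.float64(320.00660792951544), np.float64(70.94052863436123), 454, (np.int64(291), np.int64(390), np.int64(35), np.int64(234)))
[ 0.09707517 -0.00204814 -0.02210059]
[ 0.09582234 -0.00205176 -0.01110059]
top 449 [ 0.08713068 -0.01833495 -0.0150537 ] [ 0.11499872  0.0146372  -0.00906761] [0.60399439 0.22591922 0.07364231]
```

View pics/w6.png

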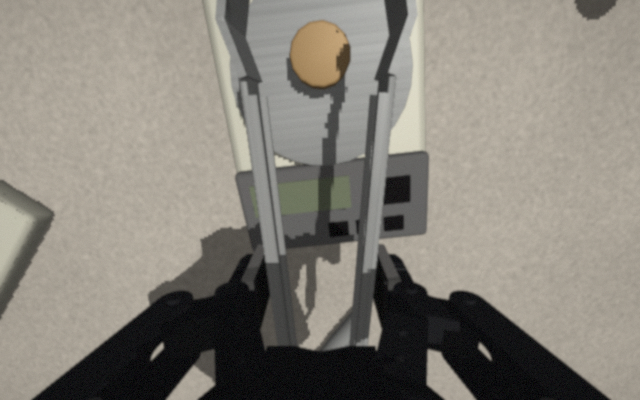

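The wrist view shows the tablet between the jaws at about (320,54), laterally centred (jaws at (235,40) and (397,40)). I'll refine its x.

```bash
python3 - <<'E'
from h import *;from workcell import observe
s=observe()['position'];c=np.load('pics/w6.npz');p=c['p'].astype(int);d=c['d'];R=c['R'];t=c['t']
m=(p[...,0]-p[...,2]>35).astype(np.uint8);m[120:]=0;m[:,:270]=0;m[:,370:]=0
q=max(cv2.findContours(m,0,2)[0],key=cv2.contourArea);print(cv2.boundingRect(q),cv2.fitEllipse(cv2.convexHull(q)))
v,u=np.mgrid[0:400,0:640]
W=(np.stack([(u-c['cx'])/c['fx']*d,(v-c['cy'])/c['fy']*d,d],-1)-t)@R
k=(m>0)&(abs(W[...,2]-.074)<.004);P=W[k]-s;print(len(P),P.min(0),P.max(0),(P.min(0)+P.max(0))/2)
E
```

```text
(290, 20, 58, 68) ((319.41607666015625, 53.3902702331543), (58.88956069946289, 67.31258392333984), 1.0309550762176514)
2930 [ 0.08713068 -0.01780359 -0.01389311] [ 0.12256376  0.01518696 -0.00906761] [ 0.10484722 -0.00130831 -0.01148036]
```

Tablet and jaw centre coincide to about 1 mm, so I'll lower 6.1 cm.

Call:
play_rows --pt "0.1 0 0.8 0 0 0 0.15" --pt "0.1 0 2 0 0 0 0.15" --pt "0.1 0 3.2 0 0 0 0.15" --pt "0.1 0 4.2 0 0 0 0.15" --pt "0.1 0 5 0 0 0 0.15"

```text
clock: 8.9
position: [0.5084, 0.2241, 0.0342]
tool_rot: [3.141, 0.001, -0.021]
force: [-0.3, 0.2, -1.3]
grip_width: 0.0492
finger_force: 3.7
```

Call:
play_rows --pt "0 0 0.4 0 0 0 0.15" --pt "0 0 0.8 0 0 0 0.15" --pt "0 0 1.1 0 0 0 0.15" --pt "0 0 1.1 0 0 0 0.15" --pt "0 0 1.1 0 0 0 0.15"

```text
clock: 9.4
position: [0.5089, 0.2247, 0.0247]
tool_rot: [-3.141, -0.0, -0.02]
force: [0.0, 0.1, -1.5]
grip_width: 0.0489
finger_force: 3.7
```

```bash
python3 w.py w7;python3 tg.py w7
```

```text
t 9.45 pos [0.5089 0.2247 0.0248] rot [-3.141 -0.    -0.02 ] w 0.0491 ff 3.745274293469265 F [ 0.1  0.8 -2.1]
go cm [0. 0. 0.] turn [-0.    -0.    -0.006]
relative to TCP: x, yL, yR, zL, zR 0.1182
0.02 712 0.0205 -0.0226 0.0602 0.0603
0.03 762 0.021 -0.0232 0.0603 0.0603
0.04 820 0.0215 -0.0238 0.0604 0.0604
0.05 873 0.022 -0.0244 0.0606 0.0606
0.06 947 0.0226 -0.025 0.0606 0.0608
0.07 1011 0.0231 -0.0256 0.0608 0.0609
0.08 937 0.0244 -0.027 0.0608 0.0608
0.09 2431 0.0116 -0.0115 0.0633 0.0628
0.1 3158 0.0129 -0.0136 0.0606 0.0593
0.11 2985 0.0121 -0.0123 0.0524 0.0501
0.12 29 0.0266 -0.0295 0.04 0.0371
```

View pics/w7.png

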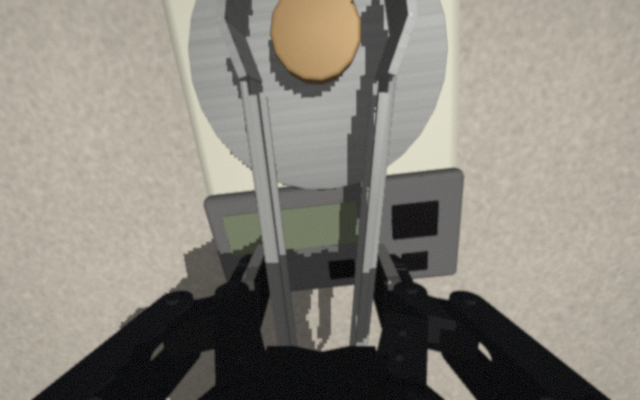

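The wrist view shows the tablet at (317,32) between the jaw cups, at jaw height. I'll close gradually.

Call:
play_rows --pt "0 0 0 0 0 0 0.08" --pt "0 0 0 0 0 0 0.0" --pt "0 0 0 0 0 0 -0.08" --pt "0 0 0 0 0 0 -0.15" --pt "0 0 0 0 0 0 -0.22" --squeeze 30

```text
clock: 9.95
position: [0.5088, 0.2246, 0.0246]
tool_rot: [-3.142, -0.0, -0.02]
force: [0.3, 0.2, -1.0]
grip_width: 0.0354
finger_force: 31.3
```

Call:
play_rows --pt "0 0 0 0 0 0 -0.28" --pt "0 0 0 0 0 0 -0.32" --pt "0 0 0 0 0 0 -0.32" --pt "0 0 0 0 0 0 -0.32" --pt "0 0 0 0 0 0 -0.32"

```text
clock: 10.45
position: [0.5087, 0.2246, 0.0245]
tool_rot: [-3.142, 0.0, -0.02]
force: [0.2, 0.3, -0.5]
grip_width: 0.0356
finger_force: 31.3
```

The jaws closed on the tablet (35.6 mm, 31 N). Lifting.

Call:
play_rows --pt "0 0 -0.5 0 0 0 -0.32" --pt "0 0 -1.5 0 0 0 -0.32" --pt "0 0 -3 0 0 0 -0.32" --pt "0 0 -5 0 0 0 -0.32" --pt "0 0 -7 0 0 0 -0.32"

```text
clock: 10.95
position: [0.5087, 0.2247, 0.096]
tool_rot: [-3.141, -0.0, -0.02]
force: [1.4, -0.3, -1.9]
grip_width: 0.0355
finger_force: 31.3
```

Call:
play_rows --pt "0 0 -2 0 0 0 -0.32" --pt "0 0 -4 0 0 0 -0.32" --pt "0 0 -6 0 0 0 -0.32" --pt "0 0 -7.5 0 0 0 -0.32" --pt "0 0 -8 0 0 0 -0.32"

```text
clock: 11.45
position: [0.5093, 0.2249, 0.1767]
tool_rot: [-3.14, -0.002, -0.02]
force: [-0.8, 0.5, -0.9]
grip_width: 0.0355
finger_force: 31.3
```

```bash
python3 w.py w8; python3 - <<'E'
from h import *;from workcell import observe
s=observe();to(s,[.488,-.264,.175],-.02);s=s['position']
c=np.load('pics/w8.npz');p=c['p'].astype(int);d=c['d'];R=c['R'];t=c['t']
m=(p[...,0]-p[...,2]>35).astype(np.uint8);m[120:]=0;m[:,:250]=0;m[:,390:]=0
v,u=np.mgrid[0:400,0:640]
W=(np.stack([(u-c['cx'])/c['fx']*d,(v-c['cy'])/c['fy']*d,d],-1)-t)@R
P=W[(m>0)&(W[...,2]-s[2]>.03)]-s;print(len(P),np.percentile(P,[1,50,99],axis=0))
# pot rim from the top camera again is in h-measure: (.593,-.265)
E
```

```text
t 11.5 pos [0.5093 0.2249 0.1764] rot [-3.14e+00 -2.00e-03 -2.00e-02] w 0.0356 ff 31.34274423122406 F [ 0.9  0.3 -0.3]
go cm [-1.13 48.93  0.09] turn [-0.001 -0.002 -0.   ]
5938 [[ 0.08645317 -0.01632377  0.04778424]
 [ 0.10153734 -0.00076654  0.04940779]
 [ 0.11343822  0.01512377  0.05115947]]
```

View pics/w8.png

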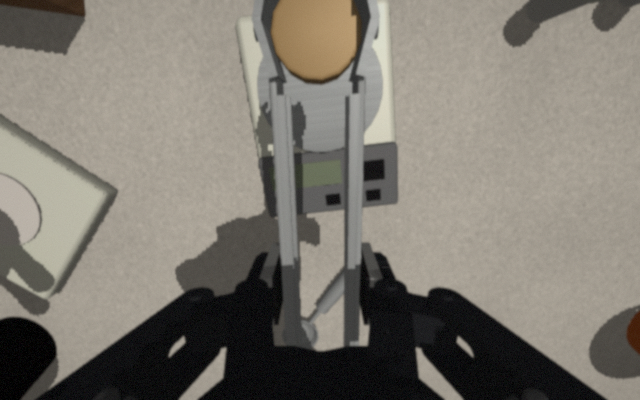

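The wrist view shows the tablet at (315,35) held firmly between the jaws above the pan. I'll carry it 49 cm in tool y.

Call:
play_rows --pt "0 1 0 0 0 0 -0.32" --pt "0 3 0 0 0 0 -0.32" --pt "0 6 0 0 0 0 -0.32" --pt "0 9.5 0 0 0 0 -0.32" --pt "0 13 0 0 0 0 -0.32"

```text
clock: 12.0
position: [0.5052, 0.0926, 0.1736]
tool_rot: [3.141, 0.001, -0.02]
force: [0.4, -0.5, -1.4]
grip_width: 0.0356
finger_force: 31.3
```

Call:
play_rows --pt "0 3.5 0 0 0 0 -0.32" --pt "-0.2 7 0 0 0 0 -0.32" --pt "-0.4 10.5 0 0 0 0 -0.32" --pt "-0.6 14 0 0 0 0 -0.32" --pt "-0.8 17.5 0 0 0 0 -0.32"

```text
clock: 12.5
position: [0.4934, -0.0821, 0.1737]
tool_rot: [3.142, 0.001, -0.021]
force: [1.2, -0.8, -1.4]
grip_width: 0.0356
finger_force: 31.3
```

Call:
play_rows --pt "0 3.3 0 0 0 0 -0.32" --pt "0 6.3 0 0 0 0 -0.32" --pt "-0.1 9 0 0 0 0 -0.32" --pt "-0.1 11.2 0 0 0 0 -0.32" --pt "-0.1 13 0 0 0 0 -0.32"

```text
clock: 13.0
position: [0.4896, -0.212, 0.1736]
tool_rot: [-3.142, 0.002, -0.022]
force: [0.9, 0.1, -1.9]
grip_width: 0.0353
finger_force: 31.3
```

Call:
play_rows --pt "0 1.5 0 0 0 0 -0.32" --pt "0 2.7 0 0 0 0 -0.32" --pt "0 3.5 0 0 0 0 -0.32" --pt "0 4 0 0 0 0 -0.32" --pt "0 4.2 0 0 0 0 -0.32"

```text
clock: 13.5
position: [0.49, -0.2521, 0.1744]
tool_rot: [-3.141, 0.0, -0.02]
force: [0.1, 0.1, -1.3]
grip_width: 0.0352
finger_force: 31.3
```

```bash
python3 - <<'E'
from h import *;from workcell import observe,viewer
p,d=viewer.grab_frame('top');c=viewer.camera_info('top')
s=observe();to(s,[.490,-.264,.175],-.02)
cs,ds=viewer.camera_info('scene'),0
p2,_=viewer.grab_frame('scene')
a=cv2.resize(p[110:230,320:440],(400,400),interpolation=2);b=cv2.resize(p2[120:260,200:340],(400,400),interpolation=2)
cv2.imwrite('pics/top9.png',np.hstack([a,b])[:,:,::-1])
w,dw=viewer.grab_frame('wrist');cv2.imwrite('pics/w9.png',w[:,:,::-1])
np.savez('pics/top9.npz',p=p,d=d,**c)
E
```

```text
t 13.55 pos [ 0.4901 -0.2521  0.1744] rot [-3.142  0.    -0.02 ] w 0.0357 ff 31.304081082344055 F [-0.5 -0.1 -2.2]
go cm [ 0.02  1.19 -0.06] turn [-0.  0. -0.]
```

View pics/top9.png

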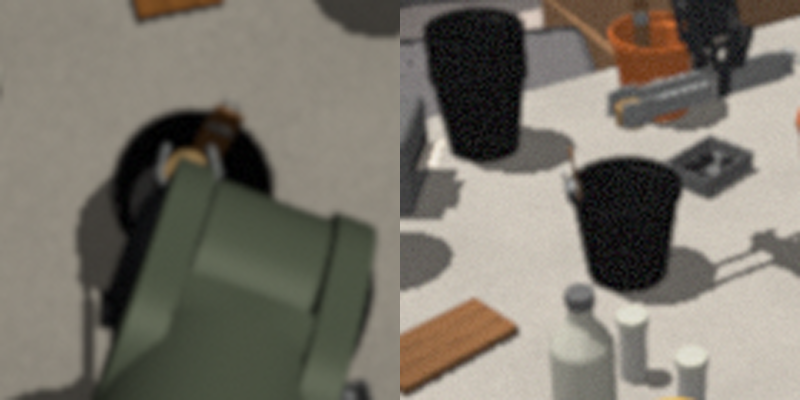

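The left half shows the tablet at (185,165) near the pot's mouth, centre ~(193,185). The right half shows the tongs well above the pot. A small correction, then settle.

Call:
play_rows --pt "0 0.4 0.4 0 0 0 -0.32" --pt "0 0.8 0.9 0 0 0 -0.32" --pt "0 1.1 1.4 0 0 0 -0.32" --pt "0 1.1 1.8 0 0 0 -0.32" --pt "0 1.1 2 0 0 0 -0.32"

```text
clock: 14.15
position: [0.4896, -0.263, 0.1538]
tool_rot: [-3.141, 0.001, -0.02]
force: [0.7, 1.1, -0.8]
grip_width: 0.0352
finger_force: 31.3
```

Call:
play_rows --pt "0 0 0 0 0 0 -0.32" --pt "0 0 0 0 0 0 -0.32" --pt "0 0 0 0 0 0 -0.32" --pt "0 0 0 0 0 0 -0.32" --pt "0 0 0 0 0 0 -0.32"

```text
clock: 14.65
position: [0.4899, -0.2631, 0.1546]
tool_rot: [3.142, -0.0, -0.02]
force: [-0.4, 0.4, -1.0]
grip_width: 0.0354
finger_force: 31.3
```

```bash
python3 w.py w10; python3 - <<'E'
from h import *;from workcell import observe
s=observe();to(s,[.490,-.264,.155],-.02);s=s['position']
c=np.load('pics/w10.npz');p=c['p'].astype(int);d=c['d'];R=c['R'];t=c['t']
m=(p[...,0]-p[...,2]>35).astype(np.uint8);m[120:]=0;m[:,:250]=0;m[:,390:]=0
v,u=np.mgrid[0:400,0:640]
W=(np.stack([(u-c['cx'])/c['fx']*d,(v-c['cy'])/c['fy']*d,d],-1)-t)@R
P=W[(m>0)&(W[...,2]-s[2]>.03)];print(len(P),'tablet top',np.percentile(P,[1,50,99],axis=0).round(3))
k=(abs(W[...,2]-.12)<.006)&(c['p'].max(2)<60)&(W[...,0]>.5);P=W[k];print('rim',len(P),P.min(0).round(3),P.max(0).round(3))
from scipy.optimize import least_squares
if len(P)>50:
  r=least_squares(lambda q:np.hypot(P[:,0]-q[0],P[:,1]-q[1])-.064,[.593,-.265],loss='soft_l1',f_scale=.003);print('rim centre',r.x.round(4))
E
```

```text
t 14.7 pos [ 0.4899 -0.2631  0.1546] rot [ 3.142 -0.    -0.02 ] w 0.0354 ff 31.309152245521545 F [-1.1  0.3 -1.1]
go cm [ 0.01  0.09 -0.04] turn [ 0. -0. -0.]
6088 tablet top [[ 0.576 -0.28   0.202]
 [ 0.592 -0.264  0.204]
 [ 0.603 -0.248  0.205]]
rim 2323 [ 0.532 -0.33   0.114] [ 0.632 -0.202  0.122]
rim centre [ 0.5977 -0.2663]
```

The tablet is at (0.592,-0.264) with its underside at about 0.182 m. The rim centre is (0.598,-0.266), so it is within 6 mm, still, and clear of the pot. Handing in.

```bash
python3 -c "
from workcell import bot;print(bot.job_done())"
```

```text
the job is handed in; nothing more can be done
None
```

I handed the job in with the tablet still held in the tongs, about 6 cm above the rim of the black paddle pot and 6 mm from the mouth's centre by my last measurement; the hand-in call gave no verdict.

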